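Take out the drill press's spent fuse carrier

TASK

The drill press has blown its fuse. Push the red sprung fuse carrier on the grey box down past its catch, twist it anticlockwise and lift it out, taking care to push and turn gently and never force it against its stop or its catch; then stand it upright on the floor of the empty blue tray, set down rather than dropped, and let go. Leave everything else on the bench where it is.

Things in the scene. Friction and masses are not known exactly. Their poses are not given: they have to be found in the camera images.
- carrier: Spent fuse carrier, a push-and-twist plug, loose, 0.13 kg, 57.5 mm tall. Origin: centre of its flat underside; z up its axis. White stem 28 mm diameter to z = 27 mm; at its foot two brass lugs along x, 40 mm tip to tip, 8 mm wide, z = 0 to 5 mm, flush with the underside (it can stand on it); red disc 48 mm diameter, z = 27 to 33 mm. Starts locked in the box, its x along the box's x, underside 88 mm above the bench.
- carrier_grip (a point): Middle of the carrier's red grip bar, on the carrier's axis, 45 mm above its underside (133 mm above the bench at the start). The bar is 48 mm long along the carrier's x, 12 mm wide in y, 25 mm tall; its top is 12.5 mm above this point.
- fuse_box: Grey fuse box fixed to the bench, 150 x 130 mm (x, y), 70 mm tall, yellow plate on its front (-x) face. Origin: centre of its underside, z up. A black round socket, 55 mm outer diameter, 29 mm tall, stands on the middle of its top and holds the carrier. The carrier must not be forced against the box with more than 45 N in any direction.
- socket (a point): Centre of the socket's top rim, on its axis, 99 mm above the bench; axes as the box's. Stem has 1.5 mm radial play. A spring pushes the carrier up with 5 N at the start plus 0.6 N per mm pushed down. At the slots it lifts the carrier 6 mm above its start height; it can then be drawn straight up.
- notch (a point): Rim of the socket above one of the two opposite lug notches, 20 mm from the axis along the box's +x: the locked place. Lugs have about 7 degrees of play either way. The catch beside the notch is cleared by pushing the carrier down 3 to 11 mm: how far differs from box to box and cannot be seen. 2.5 mm beyond the clearing depth a rigid stop ends the push (5.5 to 13.5 mm below the start): force rises steeply.
- slot (a point): Rim of the socket above one of the two opposite open slots, the way out for the lugs: 20 mm from the axis, 70 degrees anticlockwise (seen from above) from the notch. Lugs have about 7 degrees of play either way; a wall ends the turn just past the slot.
- blue_tray: Empty blue plastic tray, loose, 0.6 kg, 160 x 140 mm (x, y), 30 mm tall, walls and floor 4 mm thick (inner floor 4 mm above its underside). Origin: centre of its underside. It stands left or right of the fuse box, the red tray on the other side.
- red_tray: Red plastic parts tray, same size as the blue one, holding a bush and a ring; leave alone. Origin: centre of its underside.
- bush: Brass bush, 32 mm diameter, 25 mm tall, in the red tray; leave alone. Origin: centre of its underside.
- collar_ring: Steel ring, 42 mm diameter, 12 mm tall, in the red tray; leave alone. Origin: centre of its underside.
- hammer: Hammer lying on the bench beyond the fuse box; leave alone.
- screwdriver: Screwdriver lying on the bench near the robot on its left; leave alone.
- bench_block: Round steel bench block, 100 mm diameter, 35 mm tall; leave alone. Origin: centre of its underside.
- oil_bottle: Amber oil bottle, 60 mm diameter, 150 mm tall; leave alone. Origin: centre of its underside.
- brass_pot: Open brass pot, about 90 mm diameter, 70 mm tall; leave alone. Origin: centre of its underside.

How it is judged:
On the way, in this order (a step that is already met when the one before it is completed fails the run):
1. the carrier, still down in its socket, has been turned from its notch to the slot (angle between the x axis of carrier and the x axis of fuse_box, either way round above 1 rad and horizontal distance between carrier and socket below 0.006 m and z of carrier in the frame of socket below -0.002 m).
2. the carrier has been lifted out of the socket (z of carrier in the frame of socket above 0.01 m), for 0.1 s.
At the end, for the whole second after the job is handed in: The carrier stands upright (within 7 degrees), at rest and released, its underside on the inner floor of the blue tray (1 to 8 mm above the tray's underside), its centre inside the tray's walls, and the tray lies flat on the bench (x of carrier in the frame of blue_tray between -0.07 and 0.07 m and y of carrier in the frame of blue_tray between -0.06 and 0.06 m and z of carrier in the frame of blue_tray between 0.001 and 0.008 m and angle between carrier's own z axis and vertical below 0.12 rad and linear speed of carrier below 0.02 m/s and angle between blue_tray's own z axis and vertical below 0.05 rad and height (world z) of blue_tray below 0.006 m); the robot touches nothing.
It fails at once if the carrier is pressed or forced against the fuse box with more than 45 N (contact force between carrier and fuse_box above 45 N).
It fails at once if the carrier is dropped into the tray (falls free at more than 0.7 m/s) (horizontal distance between carrier and blue_tray below 0.11 m and contact force between the fingers and carrier below 0.3 N and linear speed of carrier above 0.7 m/s).
It fails at once if something else on the bench is moved by more than 30 mm (distance of any of red_tray, bush, collar_ring, hammer, screwdriver, bench_block, oil_bottle, brass_pot from where it was at the start of the episode above 0.03 m).
It also fails if it takes over 58 s, if anything falls off the work surface, if the arm or the gripper's body presses on something with over 40 N, if the wrist force passes 120 N, or if a joint passes its speed limit or range.

ROBOT

A 7-joint arm with a two-finger parallel gripper is mounted at the origin on the work surface. World frame = base frame: x ahead of the robot, y to its left, z up, the work surface at z = 0. Lengths are in m, angles in rad, forces in N, time in s.
With the tool pointing down it reaches from about 0.425 to 0.925 m from the base axis. Payload 6.8 kg.
Tool frame: the origin (TCP) lies at the very end of the fingers, on their centre line; the grasp point (between the pads) lies 19 mm behind it; z points along the fingers, y is the line along which they close (so a half turn about z gives the same grasp; the last joint's range is limited). The gripper opens to 85 mm and grips with 20 to 120 N. Pads are 22 mm wide; open, the fingers measure 114 mm over their backs; the gripper's body (76 mm by 85 mm) begins 54 mm behind the grasp point. The pads swing forward as they close: fully open they stand 13 mm farther back than shut.
Start: joints at [1.142, 0.477, 0.022, 1.555, -0.011, 1.109, -0.083], TCP at [0.213, -0.641, 0.231] pointing down, gripper open.
Joint ranges: [-2.96, 2.96], [-0.34, 2.1], [-1.41, 1.46], [0.24, 2.44], [-1.37, 4.51], [0.17, 1.92], [-2.96, 2.96]. Speed limits (rad/s): [2.39, 2.39, 3.14, 3.14, 3.14, 3.14, 3.14].

INTERFACE

Orientations are given as a rotation vector (axis times angle).
In Python, from bench import monitor, optics, r gives the robot as it stands.
- The arm moves only by the shell command python3 -m crank 'ROWS' [OPENING] [FORCE]. ROWS is JSON, a list of rows, each a list of 2 entries, a list of its own where there are three numbers: the shift along the tool's x, y, z in cm, then the turn, a rotation vector about the tool's x, y, z in rad. A call has 1 to 5 rows; each row shifts and turns the commanded pose from where the row before left it, along the tool's axes as they then stand; what a row does not reach is not made up. A row lasts 1/10 s, in which the tool goes at most 50 mm and 8.59 degrees, less where a joint would pass 70% of its speed; a pose out of reach is approached as far as the arm can. A call is refused whole if a number of a shift passes 5 or a number of a turn 0.15, either way. A call with a gripper value outside its range is refused whole. OPENING is the finger opening in cm, from 0 to 8.54, set as the call begins (- or left out, the last holds). The fingers move at their own pace and stop on an object; FORCE is the grip in N (left out, the last holds). Time passes only in rows, so rows that do not move let the fingers close. It gives the time, the measured TCP pose, the force, the opening and the grip force at its end, in the units of the state.
- monitor.get_obs(): the state, without advancing time (a new reading comes with each control period).
- optics.grab_frame(name): name is "scene" or "top"; returns (picture, depth): 420x560x3 uint8, red, green, blue; 420x560 float32, m along the optical axis (not along the pixel's ray), 0 where there is no reading.
- optics.camera_model(name): a dict with "vertical_fov" (degrees; the focal length in pixels is half the picture's height over the tangent of half this angle, whatever the lens; pixels are square), "cx", "cy" (the principal point, pixels), "R" (3x3) and "t" (3): a world point X has camera coordinates R X + t. Camera axes: x right, y down, z forward; pixel columns grow to the right and rows downward; lengths in m; the calibration is good to about 2 mm. A picture is of the moment at which its call begins. camera_model takes no time and is no camera call.
- r.hand_in(): hands the job in; it is judged then, once.
The state is a dict: "clock": time; "joints": joint angles; "qvel": joint speeds; "tau": joint torques, N m; "tcp_pos": TCP position; "orientation": TCP orientation; "contact_force": force on the tool from outside, world axes, zero at the start; "moment": the same for the moment, N m; "grip_width": finger opening in m; "gripper_force": force on a finger pad.
Only numpy, scipy, OpenCV 4.12 (cv2) and the standard library are available. Lean on these libraries where they do the work, as an engineer would, in place of code of your own. Each camera call takes 0.05 s, during which the arm holds its last target. There are 200 camera calls.

## Working session

There is one attempt and no reset: what is moved stays moved. The work goes in short steps, Python scripts to look and compute and a shell command to move; the robot and the scene stay as the last step left them, time stands still between calls to the robot, and variables do not carry over. Pictures are saved under pics/ and viewed, at most 10 in all, crops included, and the job is handed in when it is done.

```bash
ls; mkdir -p pics; python3 - <<'E'
from bench import monitor, optics, r
import cv2, numpy as np
for n in("scene","top"):
    p,d=optics.grab_frame(n); np.savez(f"pics/{n}0.npz",p=p,d=d); cv2.imwrite(f"pics/{n}0.png",p[:,:,::-1]); print(optics.camera_model(n))
print(monitor.get_obs())
E
```

```text
pics
{'vertical_fov': 45.87747339904662, 'cx': 277.79970468753083, 'cy': 211.73612859944754, 'R': array([[-0.84127233,  0.5404386 ,  0.01367435],
       [ 0.43817919,  0.69646902, -0.56826922],
       [-0.31663838, -0.47207736, -0.82272906]]), 't': array([ 0.45122457, -0.1966742 ,  1.51045162])}
{'vertical_fov': 46.38334948281411, 'cx': 277.4277273135451, 'cy': 200.16983880489045, 'R': array([[-0.018943  , -0.99980591,  0.00541339],
       [-0.99160451,  0.01809437, -0.12803551],
       [ 0.12791271, -0.00779332, -0.99175481]]), 't': array([0.01588635, 0.56414234, 1.52578581])}
{'clock': 0.1, 'joints': array([ 1.14187023,  0.47770691,  0.02233625,  1.55630698, -0.01152719,
        1.10929288, -0.08308836]), 'qvel': array([ 0.0008811 , -0.00217715, -0.00169014, -0.00197853,  0.00098912,
        0.00050544, -0.00143873]), 'tau': array([ 4.55495450e-03, -5.97752988e+01,  1.61363773e+00, -2.81953132e+01,
        1.28007613e-02,  5.00617418e-03,  3.48394209e-06]), 'tcp_pos': array([ 0.21270438, -0.64007444,  0.23044911]), 'orientation': array([-3.09972244e+00, -5.01586175e-01,  5.32137757e-04]), 'contact_force': array([ 1.09989446,  0.2820149 , -0.09608419]), 'moment': array([-0.00833015, -0.03913866,  0.02540973]), 'gripper_force': 0.0, 'grip_width': 0.08551130258172476}
```

View pics/top0.png

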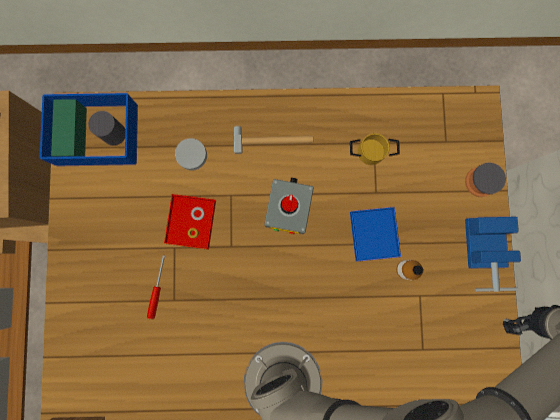

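View pics/scene0.png

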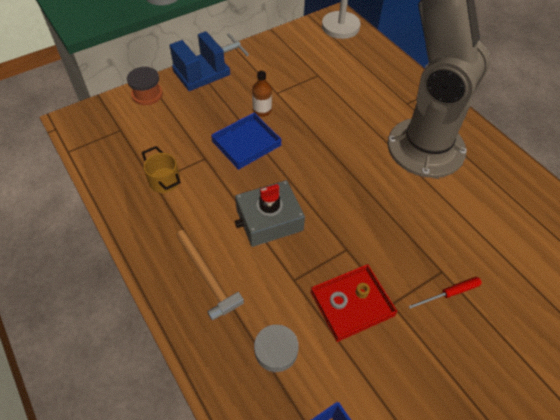

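The top view shows the box at (289,206) with its red carrier, the blue tray at (375,234), the bottle at (410,270) and the red tray at (190,221). Next I measure their positions with depth.

```bash
cat > h.py <<'E'
import numpy as np, cv2
from bench import monitor, optics, r
def cloud(n,p,d):
    c=optics.camera_model(n); f=p.shape[0]/2/np.tan(np.radians(c["vertical_fov"])/2)
    v,u=np.mgrid[:d.shape[0],:d.shape[1]]
    P=np.stack([(u-c["cx"])/f*d,(v-c["cy"])/f*d,d],-1)
    W=(P-c["t"])@c["R"]; W[d==0]=np.nan
    return W
def rect(W,m):
    q=W[m][:,:2].astype(np.float32)*1000
    (c,s,a)=cv2.minAreaRect(q); return np.round(c,1),np.round(s,1),round(a,1),len(q)
E
python3 - <<'E'
from h import *
for n in("top","scene"):
    z=np.load(f"pics/{n}0.npz");p=z["p"].astype(int);W=cloud(n,z["p"],z["d"])
    x,y,h=W[...,0],W[...,1],W[...,2]; R,G,B=p[...,0],p[...,1],p[...,2]
    # bench height check
    print(n,"bench z",np.nanmedian(h[(x>.4)&(x<.9)&(abs(y)<.4)&(R>B+40)]))
    red=(R>120)&(G<70)&(B<70)
    near=(x>.4)&(x<1.0)&(abs(y)<.15)
    print("boxtop",rect(W,near&(h>.06)&(h<.08)))
    m=near&red&(h>.1); print("red all",rect(W,m),np.nanmax(h[m]),np.nanmedian(W[m],0))
    for lo in(.112,.130,.137,.141):
        m=near&red&(h>lo); print(lo,rect(W,m) if m.sum()>3 else m.sum())
    m=(B>R+60)&(h>-.01)&(h<.05)&(x>.4)&(x<.9)&(y<0)&(y>-.5); print("tray",rect(W,m))
    m&=h>.02;print("rim",rect(W,m))
E
```

```text
top bench z 0.000878588298629593
boxtop (array([541.7, -29.2]), array([130. , 151.6]), 78.1, 1722)
red all (array([542.6, -28.7]), array([42.5, 45.1]), 89.0, 185) 0.15304977356571386 [ 0.54108593 -0.02760071  0.12349129]
0.112 (array([542.6, -28.7]), array([42.5, 45.1]), 89.0, 185)
0.13 (array([542.6, -29.4]), array([11.7, 47.2]), 77.6, 55)
0.137 (array([542.6, -29.4]), array([11.7, 47.2]), 77.6, 55)
0.141 (array([542.6, -29.4]), array([11.7, 47.2]), 77.6, 53)
tray (array([ 463.6, -302.5]), array([137.4, 140.5]), 4.3, 1861)
rim (array([ 464.3, -302.4]), array([134.6, 140.5]), 4.3, 201)
scene bench z 0.0007539190774172291
boxtop (array([546.8, -29.7]), array([134.6, 150.8]), 78.9, 1949)
red all (array([544.1, -20.1]), array([48.1, 29.3]), 12.7, 235) 0.14925076140575658 [ 0.54597842 -0.02261905  0.12706577]
0.112 (array([544.1, -20.1]), array([48.1, 29.3]), 12.7, 235)
0.13 (array([545.9, -27.9]), array([14.1, 46.8]), 79.1, 108)
0.137 (array([545.9, -27.9]), array([14.1, 46.8]), 79.1, 78)
0.141 (array([545.9, -28. ]), array([13.9, 46.7]), 78.6, 65)
tray (array([ 466.2, -302.6]), array([143. , 147.8]), 4.5, 1632)
rim (array([ 466.7, -301.1]), array([141.6, 144.3]), 5.3, 267)
```

```bash
python3 - <<'E'
import numpy as np,cv2
a=np.load("pics/top0.npz")["p"][165:245,250:330,::-1]; b=np.load("pics/scene0.npz")["p"][175:255,225:305,::-1]
cv2.imwrite("pics/c0.png",np.hstack([cv2.resize(i,(400,400),interpolation=cv2.INTER_CUBIC) for i in(a,b)]))
E
```

```text
(no output)
```

View pics/c0.png

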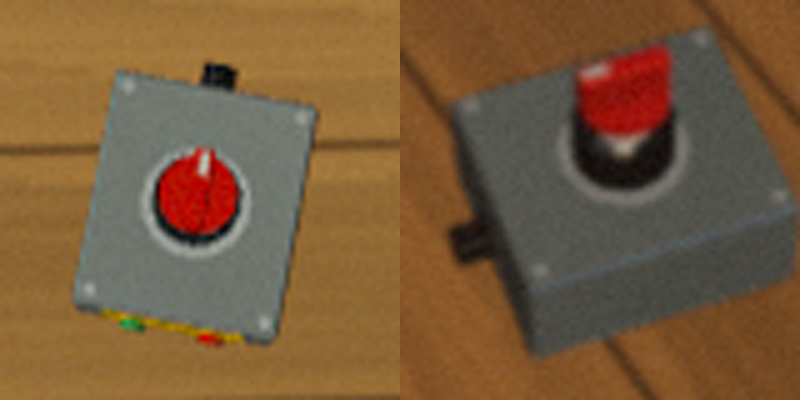

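The crop shows the bar along the box's x axis, with the white mark at the +x end. The socket is at about (0.543, -0.029) with the box yawed about -11.8°, and the tray is at (0.465, -0.302). First I turn the tool, then travel.

```bash
cat >> h.py <<'E'
from scipy.spatial.transform import Rotation as Ro
def to(x,y,z=None,yaw=None):
    o=monitor.get_obs(); M=Ro.from_rotvec(o["orientation"]).as_matrix()
    p=o["tcp_pos"]; t=np.array([x,y,p[2] if z is None else z])
    print("t",round(float(o["clock"]),1),"tcp",np.round(p*1000,1),"xaxis yaw",round(np.degrees(np.arctan2(M[1,0],M[0,0])),1),"F",np.round(o["contact_force"],1),"M",np.round(o["moment"],2),"w",round(o["grip_width"]*1000,1),"gf",round(o["gripper_force"],1))
    print("shift cm",np.round(M.T@(t-p)*100,2))
    if yaw is not None:
        D=Ro.from_euler("z",yaw,degrees=True).as_matrix()@np.diag([1,-1,-1]); print("turn",np.round(Ro.from_matrix(M.T@D).as_rotvec(),3))
E
python3 -m crank '[[[0,0,0],[0,0,0.132]],[[0,0,0],[0,0,0.132]],[[0,0,0],[0,0,0.132]],[[0,0,0],[0,0,0.131]],[[0,0,0],[0,0,0]]]'
python3 -m crank '[[[1.2,-4,0],[0,0,0]],[[1.2,-4,0],[0,0,0]],[[1.2,-4,0],[0,0,0]],[[1.2,-4,0],[0,0,0]],[[1.2,-4,0],[0,0,0]]]'
python3 -m crank '[[[1.2,-4,0],[0,0,0]],[[1.2,-4,0],[0,0,0]],[[1.2,-4,0],[0,0,0]],[[1.2,-4,0],[0,0,0]],[[0,0,0],[0,0,0]]]'
python3 -c "from h import *;to(.543,-.029,None,-11.8);print(monitor.get_obs()['joints'])"
```

```text
clock: 0.6
tcp_pos: [0.2129, -0.6402, 0.2308]
orientation: [-3.124, 0.325, 0.001]
contact_force: [0.4, -0.4, 1.2]
grip_width: 0.0853
gripper_force: 0.0
clock: 1.1
tcp_pos: [0.3131, -0.4554, 0.2312]
orientation: [3.126, -0.317, -0.0]
contact_force: [0.8, -0.5, -0.3]
grip_width: 0.0854
gripper_force: 0.0
clock: 1.6
tcp_pos: [0.3955, -0.3047, 0.2313]
orientation: [-3.125, 0.303, -0.001]
contact_force: [-0.8, -0.1, 0.1]
grip_width: 0.0855
gripper_force: 0.0
t 1.6 tcp [ 395.5 -304.7  231.3] xaxis yaw -11.1 F [-0.8 -0.1  0.1] M [ 0.02 -0.01  0.04] w 85.5 gf 0.0
shift cm [  9.19 -29.88   0.07]
turn [-0.002 -0.001  0.013]
[ 0.56648002  0.1897705  -0.03818597  1.96525376  0.00591067  0.98675802
 -1.2382238 ]
```

```bash

python3 -m crank '[[[1.15,-3.7,0],[0,0,0.013]],[[1.15,-3.7,0],[0,0,0]],[[1.15,-3.7,0],[0,0,0]],[[1.15,-3.7,0],[0,0,0]],[[1.15,-3.7,0],[0,0,0]]]' >/dev/null
python3 -m crank '[[[1.15,-3.7,0],[0,0,0]],[[1.15,-3.7,0],[0,0,0]],[[1.15,-3.7,0],[0,0,0]],[[0,0,0],[0,0,0]],[[0,0,0],[0,0,0]]]' >/dev/null
python3 -c "from h import *;to(.543,-.029,0.127,-11.8)"
```

```text
t 2.6 tcp [546.1 -41.  231. ] xaxis yaw -12.3 F [-0.5 -0.8 -0.7] M [0.01 0.01 0.01] w 85.3 gf 0.0
shift cm [-0.55 -1.11 10.4 ]
turn [ 0.     0.001 -0.009]
```

```bash

python3 -m crank '[[[-0.55,-1.1,0],[0,0,-0.009]],[[0,0,3],[0,0,0]],[[0,0,3],[0,0,0]],[[0,0,2],[0,0,0]],[[0,0,0],[0,0,0]]]' 4 20 >/dev/null
python3 -c "from h import *;to(.543,-.029,0.127,-11.8)
p,d=optics.grab_frame('scene');cv2.imwrite('pics/s1.png',cv2.resize(p[120:270,170:370,::-1],(800,600),interpolation=cv2.INTER_CUBIC))"
```

```text
t 3.1 tcp [540.2 -30.2 148.7] xaxis yaw -12.1 F [-0.4 -0.3 -0.5] M [-0.02  0.02  0.03] w 40.2 gf 0.0
shift cm [ 0.26 -0.18  2.17]
turn [ 0.002  0.006 -0.005]
```

View pics/s1.png

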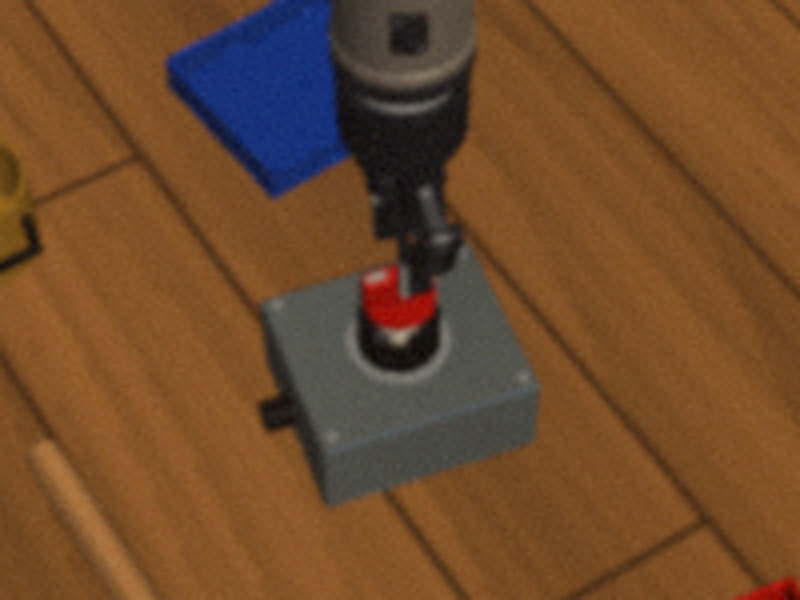

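The fingers straddle the bar (about (400,290) in the crop) and are aligned with it. I descend and close gently.

```bash

python3 -m crank '[[[0.25,-0.15,0.9],[0.002,0.005,-0.005]],[[0,0,0.9],[0,0,0]],[[0,0,0.3],[0,0,0]],[[0,0,0],[0,0,0]],[[0,0,0],[0,0,0]]]' >/dev/null
python3 -c "from h import *;to(.543,-.029,0.127,-11.8)"
for i in 1 2; do python3 -m crank '[[[0,0,0],[0,0,0]],[[0,0,0],[0,0,0]],[[0,0,0],[0,0,0]]]' 0 20 >/dev/null
python3 -c "from h import *;to(.543,-.029,0.127,-11.8)"; done
```

```text
t 3.6 tcp [546.  -28.2 130.5] xaxis yaw -11.8 F [-0.6  0.1 -0. ] M [-0.05  0.    0.04] w 40.0 gf 0.0
shift cm [-0.28  0.14  0.35]
turn [-0.002 -0.005  0.001]
t 4.0 tcp [546.1 -28.4 130.7] xaxis yaw -11.8 F [-0.2 -0.   1.9] M [-0.09  0.1   0.08] w 11.1 gf 25.7
shift cm [-0.29  0.12  0.37]
turn [-0.002 -0.006  0.001]
t 4.2 tcp [546.1 -28.4 130.6] xaxis yaw -11.8 F [-0.2 -1.5  4.5] M [-0.11  0.18 -0.05] w 11.1 gf 26.0
shift cm [-0.29  0.13  0.36]
turn [-0.002 -0.006  0.001]
```

```bash

python3 -m crank '[[[0,0,0],[0,0,0]],[[0,0,0.1],[0,0,0]],[[0,0,0.1],[0,0,0]],[[0,0,0.1],[0,0,0]],[[0,0,0],[0,0,0]]]' 0 50 >/dev/null
python3 -c "from h import *;to(.544,-.029,0.127,-11.8)"
python3 -m crank '[[[0,0,0.05],[0,0,0]],[[0,0,0.05],[0,0,0]],[[0,0,0],[0,0,0]],[[0,0,0],[0,0,0]]]' >/dev/null
python3 -c "from h import *;to(.544,-.029,0.127,-11.8)"
python3 -m crank '[[[0.1,0,0],[0,0,0]],[[0,0,0],[0,0,0]],[[0,0,0],[0,0,0]]]' >/dev/null
python3 -c "from h import *;to(.544,-.029,0.127,-11.8)"
python3 -m crank '[[[-0.1,0,0],[0,0,0]],[[-0.1,0,0],[0,0,0]],[[0,0,0],[0,0,0]],[[0,0,0],[0,0,0]]]' >/dev/null
python3 -c "from h import *;to(.544,-.029,0.127,-11.8)"
```

```text
t 4.8 tcp [546.1 -28.3 127.4] xaxis yaw -11.8 F [-1.2 -0.9  5.6] M [-0.2   0.26  0.05] w 10.6 gf 54.8
shift cm [-0.19  0.11  0.04]
turn [-0.002 -0.005  0.001]
t 5.2 tcp [546.1 -28.3 126.6] xaxis yaw -11.8 F [-1.4 -0.5  6.2] M [-0.2   0.27 -0.02] w 10.8 gf 54.9
shift cm [-0.19  0.11 -0.05]
turn [-0.002 -0.006  0.001]
t 5.5 tcp [546.3 -28.4 126.3] xaxis yaw -11.8 F [-2.8 -0.5  7.2] M [-0.06  0.68  0.04] w 10.3 gf 54.9
shift cm [-0.22  0.11 -0.07]
turn [-0.002 -0.004  0.001]
t 5.8 tcp [545.9 -28.3 126.9] xaxis yaw -11.8 F [ 0.5 -1.3  6. ] M [-0.34 -0.09 -0.05] w 10.7 gf 54.9
shift cm [-0.18  0.11 -0.01]
turn [-0.002 -0.007  0.   ]
```

```bash

python3 -m crank '[[[0.1,0,0.1],[0,0,0]],[[0,0,0.1],[0,0,0]],[[0,0,0],[0,0,0]],[[0,0,0],[0,0,0]]]' >/dev/null
python3 -c "from h import *;to(.544,-.029,0.127,-11.8)"
for i in 1 2 3 ; do python3 -m crank '[[[0,0,0.05],[0,0,0]],[[0,0,0.05],[0,0,0]],[[0,0,0],[0,0,0]]]' >/dev/null
python3 -c "from h import *;to(.544,-.029,0.127,-11.8)" | grep tcp; done
```

```text
t 6.2 tcp [546.2 -28.4 125.2] xaxis yaw -11.8 F [-3.3 -0.  11.1] M [-0.18  0.74  0.01] w 10.7 gf 55.6
shift cm [-0.21  0.1  -0.18]
turn [-0.002 -0.006  0.   ]
t 6.5 tcp [546.3 -28.4 125.1] xaxis yaw -11.8 F [-5.9 -0.9 19.7] M [-0.25  1.37  0.02] w 10.6 gf 56.8
t 6.8 tcp [546.5 -28.4 125.1] xaxis yaw -11.8 F [-9.6 -1.5 29.6] M [-0.18  2.14  0.01] w 10.5 gf 57.9
t 7.2 tcp [546.6 -28.4 125. ] xaxis yaw -11.8 F [-12.2  -1.1  38. ] M [-0.22  2.87  0.03] w 10.1 gf 59.0
```

The carrier reached the stop at about z = 125.1, so the catch clears at about 127.6. I back off to mid-way.

```bash

python3 -m crank '[[[0,0,-0.25],[0,0,0]],[[0,0,-0.2],[0,0,0]],[[0,0,0],[0,0,0]],[[0,0,0],[0,0,0]]]' >/dev/null
python3 -c "from h import *;to(.544,-.029,0.1265,58.2)"
```

```text
t 7.5 tcp [546.1 -28.3 126.2] xaxis yaw -11.8 F [-1.  -0.5  6.1] M [-0.19  0.3  -0.04] w 10.1 gf 54.9
shift cm [-0.2   0.11 -0.03]
turn [ 0.002 -0.006 -1.221]
```

```bash

for i in 1 2 3; do python3 -m crank '[[[0,0,0],[0,0,-0.04]],[[0,0,0],[0,0,-0.04]],[[0,0,0],[0,0,0]]]' >/dev/null
python3 -c "from h import *;to(.544,-.029,0.1265,58.2)" | grep tcp; done
```

```text
t 7.8 tcp [546.5 -28.1 126.2] xaxis yaw -7.1 F [-1.3 -0.2  6.1] M [-0.09  0.17  0.02] w 10.5 gf 55.0
t 8.2 tcp [546.7 -27.9 126.3] xaxis yaw -2.5 F [-0.6 -0.3  5.6] M [0.01 0.07 0.03] w 10.3 gf 54.9
t 8.4 tcp [546.8 -27.8 126.3] xaxis yaw 2.1 F [-0.1  0.5  6.1] M [ 0.15  0.04 -0.02] w 11.0 gf 54.9
```

```bash

for i in 1 2 3; do python3 -m crank '[[[0,0,0],[0,0,-0.08]],[[0,0,0],[0,0,-0.08]],[[0,0,0],[0,0,-0.08]],[[0,0,0],[0,0,0]]]' >/dev/null
python3 -c "from h import *;to(.544,-.029,0.1265,58.2)" ; done
```

```text
t 8.8 tcp [546.8 -27.6 126.3] xaxis yaw 15.9 F [0.  1.7 6.5] M [ 0.2  -0.01  0.  ] w 10.6 gf 54.9
shift cm [-0.31  0.06 -0.02]
turn [ 0.003 -0.007 -0.738]
t 9.2 tcp [546.8 -27.4 126.3] xaxis yaw 29.6 F [-0.2  0.5  7.1] M [ 0.3  -0.01 -0.01] w 10.6 gf 54.9
shift cm [-0.32 -0.   -0.02]
turn [ 0.004 -0.007 -0.498]
t 9.7 tcp [546.7 -27.4 126.3] xaxis yaw 43.4 F [0.2 0.7 7.6] M [ 0.25  0.09 -0.01] w 10.4 gf 54.9
shift cm [-0.3  -0.07 -0.02]
turn [ 0.004 -0.006 -0.258]
```

```bash

python3 -m crank '[[[0,0,0],[0,0,-0.07]],[[0,0,0],[0,0,-0.07]],[[0,0,0],[0,0,-0.06]],[[0,0,0],[0,0,0]]]' >/dev/null
python3 -c "from h import *;to(.544,-.029,0.1265,58.2)" 
python3 -m crank '[[[0,0,0],[0,0,-0.03]],[[0,0,0],[0,0,-0.028]],[[0,0,0],[0,0,0]]]' >/dev/null
python3 -c "from h import *;to(.544,-.029,0.1265,58.2)
p,d=optics.grab_frame('scene');cv2.imwrite('pics/s2.png',cv2.resize(p[120:270,170:370,::-1],(800,600),interpolation=cv2.INTER_CUBIC))"
```

```text
t 10.1 tcp [546.5 -27.5 126.3] xaxis yaw 54.8 F [-0.6  0.4  6.6] M [0.23 0.1  0.06] w 10.9 gf 55.0
shift cm [-0.27 -0.12 -0.03]
turn [ 0.004 -0.005 -0.059]
t 10.3 tcp [546.5 -27.4 126.2] xaxis yaw 58.1 F [-1.6  1.5  7.1] M [ 0.21  0.16 -0.02] w 10.7 gf 55.0
shift cm [-0.26 -0.13 -0.03]
turn [ 0.005 -0.005 -0.002]
```

View pics/s2.png

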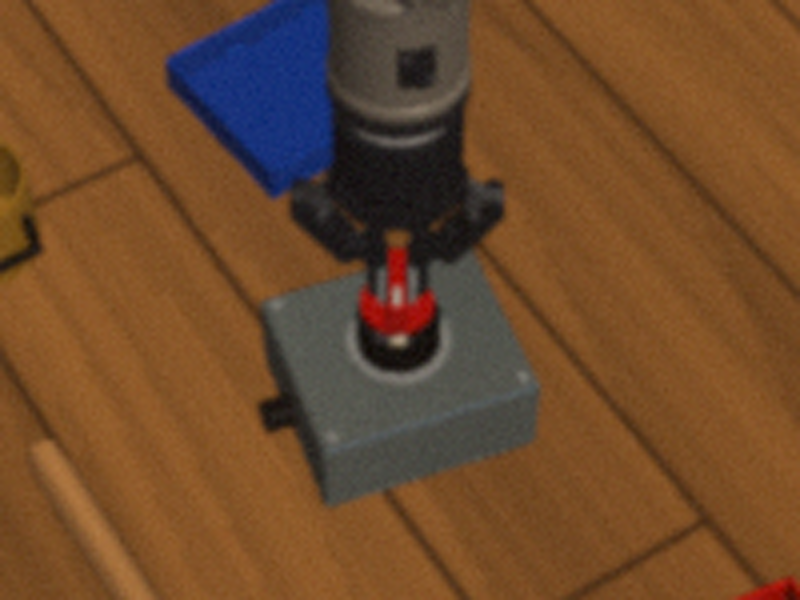

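The carrier has turned with the tool and its bar now points at the camera (about (397,280)). I lift slowly.

```bash

for i in 1 2; do python3 -m crank '[[[0,0,-0.3],[0,0,0]],[[0,0,-0.3],[0,0,0]],[[0,0,-0.3],[0,0,0]],[[0,0,0],[0,0,0]]]' >/dev/null
python3 -c "from h import *;to(.544,-.029,0.1265,58.2)" |grep tcp; done
```

```text
t 10.8 tcp [545.8 -28.1 134.9] xaxis yaw 58.0 F [1.  1.4 2.1] M [ 0.26 -0.11 -0.  ] w 10.8 gf 54.3
t 11.2 tcp [545.7 -28.5 144. ] xaxis yaw 58.0 F [ 1.3 -0.1 -0.8] M [-0.01  0.04 -0.02] w 10.6 gf 53.9
```

```bash

python3 -m crank '[[[0,0,-1.5],[0,0,0]],[[0,0,-2],[0,0,0]],[[0,0,-2],[0,0,0]],[[0,0,-1.5],[0,0,0]],[[0,0,0],[0,0,0]]]' >/dev/null
python3 -c "from h import *;to(.465,-.302,None,58)"
```

```text
t 11.7 tcp [546.9 -28.2 216.5] xaxis yaw 58.0 F [ 0.3  0.6 -1.1] M [-0.02 -0.07 -0.02] w 10.4 gf 53.9
shift cm [-27.56   7.55  -0.1 ]
turn [ 0.008 -0.006  0.   ]
```

```bash

python3 -m crank '[[[-2,0.5,0],[0.004,-0.003,0]],[[-3.4,0.95,0],[0.004,-0.003,0]],[[-3.5,0.95,0],[0,0,0]],[[-3.5,0.95,0],[0,0,0]],[[-3.5,0.95,0],[0,0,0]]]' >/dev/null
python3 -m crank '[[[-3.5,0.95,0],[0,0,0]],[[-3.5,0.95,0],[0,0,0]],[[-3,0.85,0],[0,0,0]],[[-1.5,0.5,0],[0,0,0]],[[0,0,0],[0,0,0]]]' >/dev/null
python3 -m crank '[[[0,0,0],[0,0,0]],[[0,0,0],[0,0,0]]]' >/dev/null
python3 -c "from h import *;to(.465,-.302,0.06,58)"
```

```text
t 12.9 tcp [ 465.3 -298.5  213.9] xaxis yaw 58.2 F [-0.8  0.5 -1.3] M [0.06 0.01 0.02] w 10.5 gf 53.9
shift cm [-0.29  0.23 15.39]
turn [-0.004  0.001  0.004]
```

Now I descend to about 13 mm above the floor and check.

```bash

python3 -m crank '[[[-0.2,0.15,3],[-0.004,0,0]],[[0,0,3],[0,0,0]],[[0,0,3],[0,0,0]],[[0,0,3],[0,0,0]],[[0,0,2],[0,0,0]]]' >/dev/null
python3 -m crank '[[[0,0,1],[0,0,0]],[[0,0,0],[0,0,0]],[[0,0,0],[0,0,0]]]' >/dev/null
python3 -c "from h import *;to(.465,-.302,0.0466,58)
p,d=optics.grab_frame('scene');cv2.imwrite('pics/s3.png',cv2.resize(p[60:210,150:350,::-1],(800,600),interpolation=cv2.INTER_CUBIC))"
```

```text
t 13.7 tcp [ 465.3 -303.1   64.9] xaxis yaw 58.1 F [ 0.1 -0.4  0.1] M [-0.03 -0.   -0.02] w 10.6 gf 53.9
shift cm [ 0.08 -0.09  1.83]
turn [0.001 0.002 0.002]
```

View pics/s3.png

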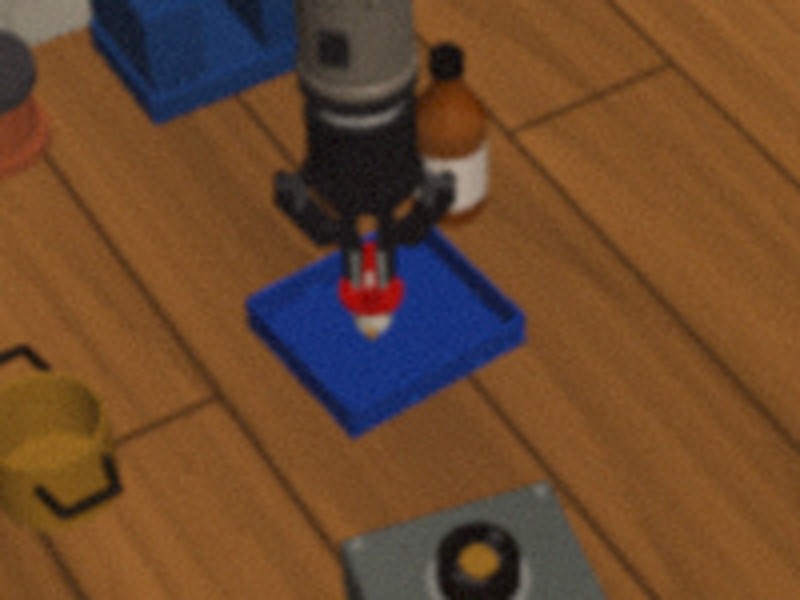

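The carrier hangs upright over the tray floor (about (370,300) in the crop), with the bottle behind it and clear. I lower it until it touches.

```bash

python3 -m crank '[[[0,0,0.5],[0,0,0]],[[0,0,0.5],[0,0,0]],[[0,0,0.4],[0,0,0]],[[0,0,0],[0,0,0]],[[0,0,0],[0,0,0]]]' >/dev/null
python3 -c "from h import *;to(.465,-.302,0.0466,58)"|grep tcp
for i in 1 2 3 4; do python3 -m crank '[[[0,0,0.05],[0,0,0]],[[0,0,0.05],[0,0,0]],[[0,0,0],[0,0,0]]]' >/dev/null
python3 -c "from h import *;to(.465,-.302,0.0466,58)"|grep tcp; done
```

```text
t 14.2 tcp [ 464.2 -303.5   49.9] xaxis yaw 58.0 F [-0.4  0.3 -0.8] M [-0.    0.04  0.04] w 10.4 gf 53.9
t 14.6 tcp [ 464.3 -303.6   49. ] xaxis yaw 58.0 F [-0.5  0.7 -1.5] M [ 0.    0.   -0.03] w 10.8 gf 53.9
t 14.8 tcp [ 464.2 -303.5   47.9] xaxis yaw 58.0 F [ 0.2 -0.4 -1.3] M [ 0.03  0.01 -0.01] w 10.6 gf 53.9
t 15.2 tcp [ 464.3 -303.5   47. ] xaxis yaw 58.0 F [-0.1 -0.4 -0.3] M [-0.03  0.   -0.05] w 10.7 gf 54.0
t 15.4 tcp [ 464.5 -303.8   46.8] xaxis yaw 58.0 F [-1.9  1.4  7.5] M [0.22 0.56 0.01] w 10.1 gf 55.1
```

```bash

python3 -m crank '[[[0,0,-0.05],[0,0,0]],[[0,0,0],[0,0,0]]]' - 20 >/dev/null
python3 -m crank '[[[0,0,0],[0,0,0]],[[0,0,0],[0,0,0]],[[0,0,0],[0,0,0]],[[0,0,0],[0,0,0]],[[0,0,0],[0,0,0]]]' 3.5 20
python3 -m crank '[[[0,0,-1],[0,0,0]],[[0,0,-2],[0,0,0]],[[0,0,-4],[0,0,0]],[[0,0,-4],[0,0,0]],[[0,0,-4],[0,0,0]]]' 
python3 -m crank '[[[0,0,0],[0,0,0]],[[0,0,0],[0,0,0]],[[0,0,0],[0,0,0]]]' >/dev/null
python3 - <<'E'
from h import *
p,d=optics.grab_frame('scene');cv2.imwrite('pics/s4.png',cv2.resize(p[60:210,150:350,::-1],(800,600),interpolation=cv2.INTER_CUBIC))
W=cloud('scene',p,d);q=p.astype(int);m=(q[...,0]>120)&(q[...,1]<70)&(q[...,2]<70)&(abs(W[...,0]-.465)<.07)&(abs(W[...,1]+.302)<.07)
print(m.sum(),np.nanmedian(W[m],0),np.nanmax(W[m][:,2]))
E
```

```text
clock: 16.15
tcp_pos: [0.4643, -0.3035, 0.0464]
orientation: [2.746, 1.523, -0.003]
contact_force: [0.0, 0.8, 0.3]
grip_width: 0.0351
gripper_force: 0.0
clock: 16.65
tcp_pos: [0.4643, -0.303, 0.1988]
orientation: [2.746, 1.523, -0.003]
contact_force: [-0.1, -0.8, -0.5]
grip_width: 0.035
gripper_force: 0.0
159 [ 0.46843628 -0.29900221  0.03942999] 0.06646498420826036
```

View pics/s4.png

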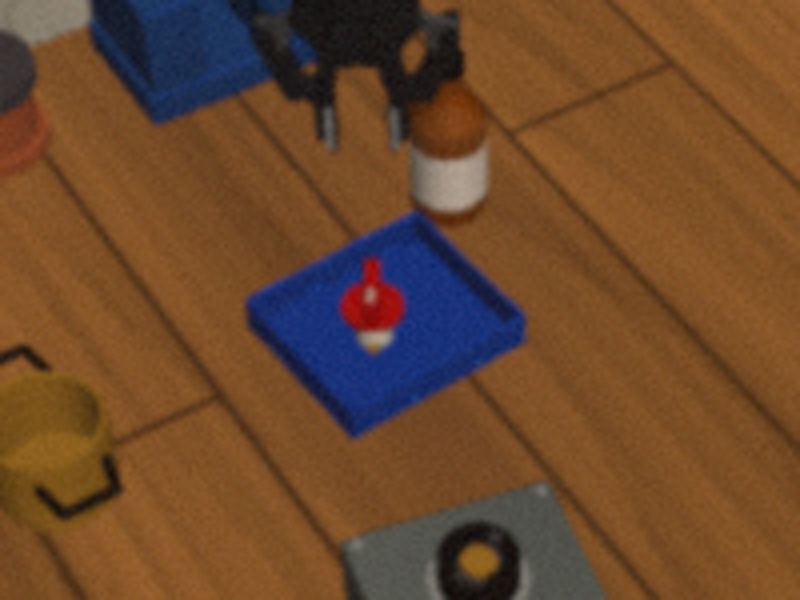

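The carrier stands upright in the middle of the tray (about (372,305)), and the gripper is clear above it.

```bash
python3 -c "from bench import r; print(r.hand_in())"
```

```text
the job is handed in; nothing more can be done
None
```

The fuse carrier was pushed, twisted out and set down upright on the floor of the blue tray, and the job is handed in; no verdict came back, but the last picture shows it standing and released, and the highest push force I read was 38 N against the 45 N limit.

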